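Unhook the bottle carrier and set it in the shaker bay

TASK

Take the bottle carrier off the two deep hooks of its rack: lift its pegs past the yellow hook tips, feeling gently for the sprung orange keepers above them, and only then draw it out towards the rack's open front. Then set it down gently and upright on the shaker, flat inside the blue-fenced bay, and let go; never force the rack or the shaker, and leave everything else on the bench where it stands.

Things in the scene. Friction and masses are not known exactly. Their poses are not given: they have to be found in the camera images.
- carrier_grip (a point): Centre of the green grip bar atop the bottle carrier (loose, 0.4 to 0.8 kg): 16 mm thick along x, 90 long along y, 16 high; pinch it across x from above. Thin wires carry on at its height to y = 72 mm either side. Bottle caps' tops are 51 mm below it, the carrier's underside 150 mm below. Carrier axes, z up; turned half round it is the same.
- carrier_base (a point): Centre of the carrier's underside: a steel tray 90 mm along x, 140 along y, 34 high, with three red-capped bottles fixed in it. 125 mm above this point, two round pegs 10 mm in diameter stick out along y, from 72 to 108 mm on each side; it hangs by them.
- rack: Steel hook rack, fixed; origin at its underside midway between the hooks, z up, open front towards -x. Base plate 12 mm thick, x -45 to 115, y -125 to 125 mm. A dark 8 mm cross rod joins the hooks at the back (x = 70, z 145 to 195 mm). The hooks bend if the carrier loads the rack with more than 25 N in any direction.
- hook_mid (a point): On the rack, midway between its two hooks (y = -95 and +95 mm, each 16 mm wide), at the axis of hanging pegs, 165 mm above the bench; rack's axes. Each hook is a slot x -8 to +8 mm with its floor 5 mm below this point, a post behind (x 8 to 30, to 99 mm above) and a yellow lip in front (x -18 to -8 mm), the hook's tip.
- rack_front (a point): On the rack, 18 mm before hook_mid: front face of the lips. Lip tops are adjustable, both alike: 18 to 68 mm above the slot floor, not measured, fixed during the job. Over each slot an orange keeper (x from 2 mm before this point to the post, 8 mm thick), underside always 14 mm above the lip top: a peg lifted until it touches clears the lip by 4 mm and slides out forward (-x).
- rack_back (a point): On the rack, 30 mm behind hook_mid: back of the posts. Keeper behaviour: both move as one, held down by a spring with about 2 N in all; they yield upwards 3 mm, taking 2 N more per mm, then stop hard. A peg whose axis is 30 mm before hook_mid is free of lip and keeper.
- bay (a point): Centre of the black mat in the shaker's bay, z up, 82 mm above the bench. The carrier's tray stands here, its x along the bay's x, either way round. Inside the blue fences (8 mm thick, 12 high) the bay is 102 mm along x, 152 along y. The aluminium platform (220 along x, 240 along y) is on soft mounts: it sinks 1 mm for each 3 N, 6 mm at most.
- shaker: White orbital shaker, fixed, 240 mm along x, 260 along y, body 66 mm high with the platform above; origin at its underside below the bay's centre, same axes as the bay. It must not be pressed with more than 25 N through the carrier.
- media_bottle: Bystander: clear bottle with red cap, 60 mm in diameter, 120 mm high, far side of the bench, near the middle. Origin at its underside, like all bystanders.
- flask: Bystander: small green conical flask, 50 mm in diameter, 70 mm high, standing on the rack's base plate behind the hanging carrier.
- tip_box: Bystander: blue tip box with clear lid, 92 x 62 mm, 60 mm high, between rack and shaker.
- dish_stack: Bystander: stack of three white dishes, 64 mm in diameter, 44 mm high, near the robot.
- tube_rack: Bystander: orange tube rack, 60 x 160 mm, 97 mm high, on the left.
- beaker: Bystander: glass beaker, 70 mm in diameter, 90 mm high, on the right.
- jar: Bystander: amber jar with white cap, 60 mm in diameter, 70 mm high, on the right.
Not all that is in view belongs to the job. What is shaped like the part that bears carrier_grip but purple is not meant.

How it is judged (in metres and radians):
On the way:
1. the carrier is off the hooks: drawn out more than 40 mm in front of them and no longer touching the rack (x of carrier_grip in the frame of rack below -0.04 m and height (world z) of carrier_grip above 0.17 m and contact force between carrier and rack below 0.2 N), for 0.1 s.
At the end, for the whole second after the job is handed in: The carrier stands released and at rest, upright (within 0.06 rad), flat on the mat inside the shaker bay's fences: its grip within 12 mm of the bay's centre horizontally and 145 to 154 mm above the mat, its axes within 0.12 rad of the bay's (either way round) (horizontal distance between carrier_grip and bay below 0.012 m and z of carrier_grip in the frame of bay between 0.145 and 0.154 m and angle between carrier_grip's own z axis and vertical below 0.06 rad and angle between the x axis of carrier_grip and the x axis of bay, either way round below 0.12 rad and linear speed of carrier below 0.02 m/s); the robot touches nothing.
It fails at once if the carrier loads the rack with more than 25 N (contact force between carrier and rack above 25 N).
It fails at once if the carrier presses the shaker with more than 25 N (contact force between carrier and shaker above 25 N).
It fails at once if a bystander is moved by more than 20 mm (distance of any of media_bottle, flask, tip_box, dish_stack, tube_rack, beaker, jar from where it was at the start of the episode above 0.02 m).
It also fails if it takes over 61 s, if anything falls off the work surface, if the arm or the gripper's body presses on something with over 40 N, if the wrist force passes 120 N, or if a joint passes its speed limit or range.

ROBOT

A 6-joint arm with a two-finger parallel gripper is mounted at the origin on the work surface. World frame = base frame: x ahead of the robot, y to its left, z up, the work surface at z = 0. Lengths are in mm, angles in rad, forces in N, time in s.
With the tool pointing down it reaches from about 350 to 775 mm from the base axis. Payload 7.3 kg.
Tool frame: the origin (TCP) lies on the centre line of the jaws, within the pads' length; the fingertips stand finger_overhang ahead of it and the grasp point (between the pads) lies 8 mm behind it (finger_overhang is the distance from the TCP to the fingertips, in mm); z points along the fingers, y is the line along which they close (so a half turn about z gives the same grasp; the last joint's range is limited). The gripper opens to 92 mm and grips with 3 to 60 N. Pads are 19 mm wide; open, the fingers measure 130 mm over their backs; the gripper's body (75 mm by 190 mm) begins 47 mm behind the grasp point.
Start: joints at [1.141, 0.342, 1.524, -0, 1.275, -0.146], TCP at [146.987, 504.022, 237.741] pointing down, gripper open.
Joint ranges: [-2.53, 2.53], [-0.77, 2.02], [0.04, 2.7], [-1, 4.14], [0.28, 2.66], [-3.11, 3.11]. Speed limits (rad/s): [2.57, 2.57, 3.14, 3.14, 3.14, 3.14].

INTERFACE

Orientations are given as [roll, pitch, yaw] about the fixed x, y, z axes, in that order (R = Rz(yaw) Ry(pitch) Rx(roll)).
In Python, from plant import get_obs, capture, close_job, finger_overhang gives the robot as it stands.
- The arm moves only by the shell command python3 -m inch 'ROWS'. ROWS is JSON, one flat list of numbers, 7 for each row, row after row: the turn, a rotation vector about the tool's x, y, z scaled (see below), then the shift along the tool's x, y, z scaled (see below), then the closure, from -1 (fully open) to 1 (shut). In form: [ax, ay, az, tx, ty, tz, gripper, ax, ay, az, tx, ty, tz, gripper, ...]. A call has 1 to 10 rows; each row shifts and turns the commanded pose from where the row before left it, along the tool's axes as they then stand; what a row does not reach is not made up. The controller multiplies each number of a shift by 0.8 m and each number of a turn by 1.5 rad. A row lasts 1/12 s, in which the tool goes at most 41.7 mm and 7.16 degrees, less where a joint would pass 70% of its speed; a pose out of reach is approached as far as the arm can. A call with a number of a shift or a turn outside -1 to 1 is refused whole. A call with a gripper value outside its range is refused whole. The fingers move at their own pace and stop on an object; the grip force is fixed at half the most. Time passes only in rows, so rows that do not move let the fingers close. It gives the time, the measured TCP pose, the force, the opening and the grip force at its end, in the units of the state.
- get_obs(): the state, without advancing time (a new reading comes with each control period).
- capture(name): name is "side" or "top" or "wrist"; returns a dict with "image" (420x560x3 uint8, red, green, blue), "mtx" (3x3 intrinsics, pixels), "distortion" ([k1, k2, p1, p2, k3] as OpenCV has them; the pictures are not rectified), "pose" (4x4, takes a point from camera to world coordinates). Camera axes: x right, y up, looking along -z (the intrinsics and any distortion apply to the point x, -y, -z); pixel columns grow to the right and rows downward; lengths in mm; the calibration is good to about 2 mm. A picture is of the moment at which its call begins. There is no depth.
- close_job(): hands the job in; it is judged then, once.
The state is a dict: "time": time; "joint_positions": joint angles; "dq": joint speeds; "tau": joint torques, N m; "tool_pos": TCP position; "tcp_rot": TCP orientation; "contact_force": force on the tool from outside, world axes, zero at the start; "moment": the same for the moment, N m; "grip_width": finger opening in mm; "finger_force": force on a finger pad.
Only numpy, scipy, OpenCV 4.12 (cv2) and the standard library are available. Lean on these libraries where they do the work, as an engineer would, in place of code of your own. Each camera call takes 0.05 s, during which the arm holds its last target. There are 200 camera calls.

## Working session

There is one attempt and no reset: what is moved stays moved. The work goes in short steps, Python scripts to look and compute and a shell command to move; the robot and the scene stay as the last step left them, time stands still between calls to the robot, and variables do not carry over. Pictures are saved under pics/ and viewed, at most 10 in all, crops included, and the job is handed in when it is done.

```bash
ls; mkdir -p pics
python3 - <<'E'
from plant import *
import cv2
print(finger_overhang if not callable(finger_overhang) else finger_overhang()); print(get_obs())
for n in ("side","top","wrist"):
    c=capture(n); cv2.imwrite(f"pics/{n}0.png",c["image"][:,:,::-1]); print(n,c["mtx"].tolist(),c["distortion"],c["pose"].round(4).tolist())
E
```

```text
pics
11.0
{'time': 0.0, 'joint_positions': array([ 1.14100987e+00,  3.42732983e-01,  1.52504008e+00, -2.86411390e-05,
        1.27540722e+00, -1.46027376e-01]), 'dq': array([ 0.00075216,  0.00083995, -0.00107127,  0.00035415, -0.00010778,
        0.000339  ]), 'tau': array([ 1.04576040e-03, -4.31242096e+01, -2.44219619e+01,  7.18409009e-02,
        5.60849416e-02, -1.40996613e-04]), 'tool_pos': array([146.81237397, 503.63286294, 237.03158303]), 'tcp_rot': array([-3.14001793e+00, -2.03918714e-04,  2.85784178e+00]), 'contact_force': array([ 0.43919565,  0.3323513 , -0.06857161]), 'moment': array([-0.00925791, -0.00393278,  0.01624448]), 'finger_force': 0.0, 'grip_width': 91.97094234456887}
side [[437.6912529802196, 0.0, 275.4580903201207], [0.0, 437.6912529802196, 206.4968121393292], [0.0, 0.0, 1.0]] [-0.11448651  0.          0.          0.          0.        ] [[0.9968, 0.0569, -0.0559, 434.1046], [-0.0789, 0.5953, -0.7996, -1051.0812], [-0.0122, 0.8015, 0.5979, 907.9272], [0.0, 0.0, 0.0, 1.0]]
top [[443.03655553990376, 0.0, 275.3033351588097], [0.0, 443.03655553990376, 201.11948876450157], [0.0, 0.0, 1.0]] [0.01904312 0.         0.         0.         0.        ] [[-0.0293, 0.9909, -0.1312, 299.4268], [-0.9995, -0.028, 0.0119, 5.6851], [0.0081, 0.1315, 0.9913, 1633.3473], [0.0, 0.0, 0.0, 1.0]]
wrist [[343.7390632801886, 0.0, 281.01953627603393], [0.0, 343.7390632801886, 211.8504919260124], [0.0, 0.0, 1.0]] [-0.02042249  0.          0.          0.          0.        ] [[0.2798, -0.9291, -0.2419, 81.7216], [0.9601, 0.2704, 0.0717, 523.8093], [-0.0012, -0.2523, 0.9677, 382.4822], [0.0, 0.0, 0.0, 1.0]]
```

View pics/top0.png

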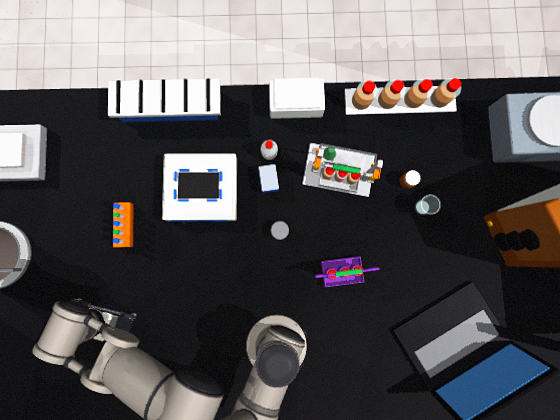

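View pics/side0.png

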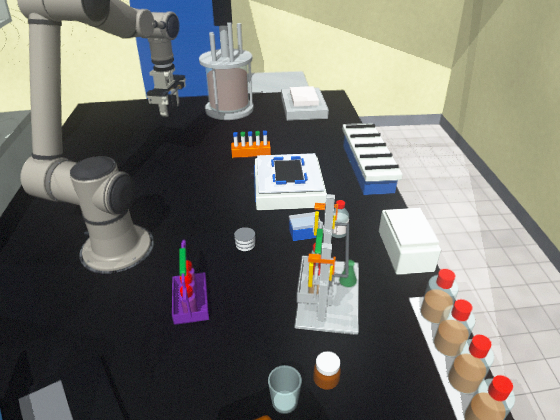

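The top view shows the rack with the carrier at about (342,170), the shaker bay at (198,185) and the purple decoy at (343,272). The rack opens towards the robot. I'll enlarge the details.

Run:
```python
import cv2,numpy as np
t=cv2.imread("pics/top0.png");s=cv2.imread("pics/side0.png")
def g(im,x0,y0,x1,y1,k,st):
    c=cv2.resize(im[y0:y1,x0:x1],None,fx=k,fy=k,interpolation=cv2.INTER_CUBIC)
    for x in range(-(-x0//st)*st,x1,st): cv2.line(c,((x-x0)*k,0),((x-x0)*k,6),(0,255,255),1);cv2.putText(c,str(x),((x-x0)*k,16),0,.35,(0,255,255))
    for y in range(-(-y0//st)*st,y1,st): cv2.line(c,(0,(y-y0)*k),(6,(y-y0)*k),(0,255,255),1);cv2.putText(c,str(y),(8,(y-y0)*k+4),0,.35,(0,255,255))
    return c
a=g(t,300,138,388,200,8,10); b=g(t,158,148,242,226,7,10); c=g(s,290,190,365,335,4,10)
cv2.imwrite("pics/a.png",a);cv2.imwrite("pics/b.png",b);
cs=g(s,250,150,330,212,4,10)
h=max(len(c),len(cs)); out=np.zeros((h,c.shape[1]+cs.shape[1],3),np.uint8); out[:len(c),:c.shape[1]]=c; out[:len(cs),c.shape[1]:]=cs
cv2.imwrite("pics/c.png",out)
```

```text
(no output)
```

View pics/a.png

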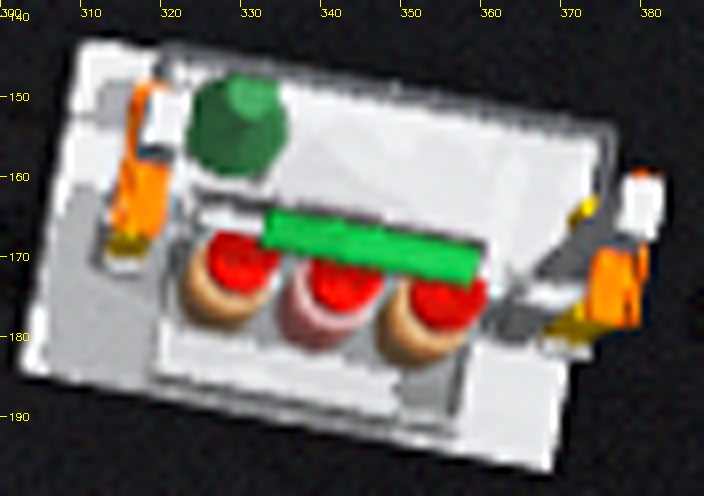

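View pics/b.png

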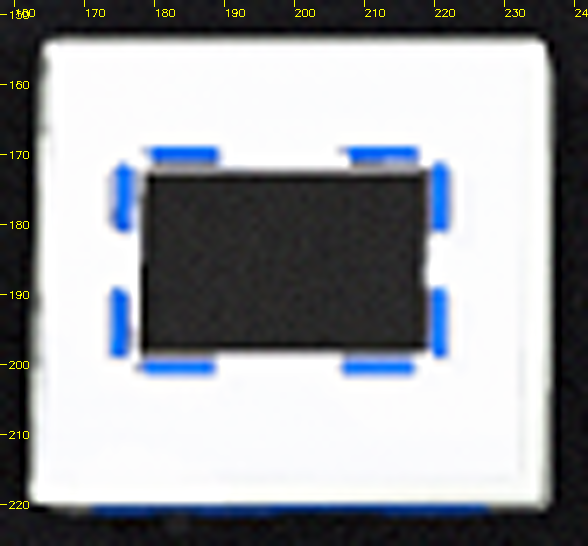

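View pics/c.png

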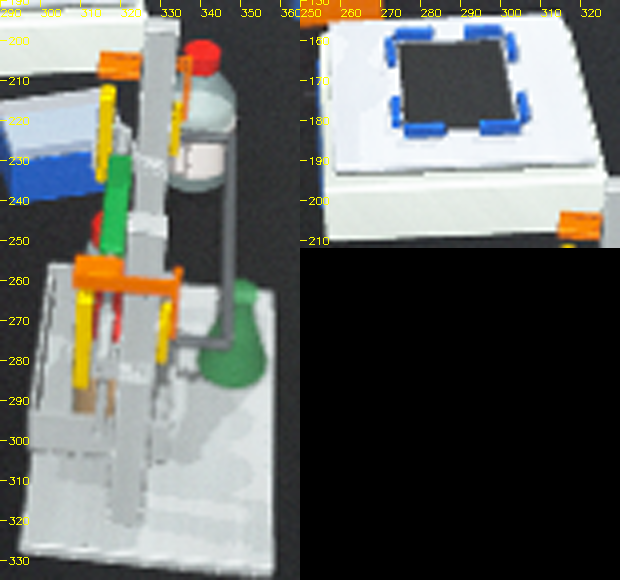

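```bash
cat > h.py <<'E'
import numpy as np,cv2
def proj(c,P):
    T=np.linalg.inv(c["pose"]); P=np.atleast_2d(np.array(P,float)); q=P@T[:3,:3].T+T[:3,3]; q=q*[1,-1,-1]
    return cv2.projectPoints(q.reshape(-1,1,3),np.zeros(3),np.zeros(3),c["mtx"],c["distortion"])[0].reshape(-1,2)
def back(c,uv,z):
    n=cv2.undistortPoints(np.array(uv,float).reshape(-1,1,2),c["mtx"],c["distortion"]).reshape(-1,2)
    d=np.c_[n[:,0],-n[:,1],-np.ones(len(n))]@c["pose"][:3,:3].T; o=c["pose"][:3,3]
    return o+d*((z-o[2])/d[:,2])[:,None]
def R(P,x,y,a):
    P=np.atleast_2d(np.array(P,float)); c,s=np.cos(a),np.sin(a)
    return np.c_[x+c*P[:,0]-s*P[:,1],y+s*P[:,0]+c*P[:,1],P[:,2]]
E
python3 - <<'E'
from h import *; from plant import capture
from scipy.optimize import least_squares
t=capture("top"); s=capture("side")
# bar
def blob(im,f,x0,y0,x1,y1):
    m=np.zeros(im.shape[:2],np.uint8); i=im.astype(int); m[y0:y1,x0:x1]=f(i)[y0:y1,x0:x1]; 
    n,l,st,ce=cv2.connectedComponentsWithStats(m); k=1+st[1:,4].argmax(); return cv2.minAreaRect(np.argwhere(l==k)[:,::-1].astype(np.float32)),ce[k],st[k]
g=lambda i:((i[...,1]>130)&(i[...,0]<110)&(i[...,2]<130)).astype(np.uint8)
r,c,st=blob(t["image"],g,325,155,370,180); print("bar top",r,c,st)
bx=back(t,cv2.boxPoints(r),198); print(bx.round(1).tolist(),"centre",back(t,[r[0]],198).round(1), "centroid",back(t,[c],196).round(1))
r,cs,st=blob(s["image"],g,300,220,335,262); print("bar side",cs,st)
p=back(t,[c],198)[0]; print("side pred of bar (z190)",proj(s,[[p[0],p[1],190]]))
m=lambda i:(i.max(2)<75).astype(np.uint8)
r,c,st=blob(t["image"],m,172,165,226,205); print("mat",r,c,st); b=back(t,cv2.boxPoints(r),82)
print(b.round(1).tolist(),"centre",back(t,[c],82).round(1))
d=b-np.roll(b,1,0); print([(round(float(np.hypot(*v[:2])),1),round(float(np.arctan2(v[1],v[0])),3)) for v in d])
r,c2,st=blob(s["image"],m,272,155,306,186); print("mat side",c2,"pred",proj(s,back(t,[c],82)))
W=np.array([[309.5,142],[302.5,184.5],[369,196.5],[319.7,152.5],[379.7,163]])
P=[[115,125,12],[-45,125,12],[-45,-125,12],[19,95,264],[19,-95,264]]
f=least_squares(lambda v:(proj(t,R(P,*v))-W).ravel(),[650,-150,-.15]); print("rack",f.x,f.fun.reshape(-1,2).round(1).tolist())
for z in range(178,232,10):
    print(z,proj(s,R([[-18,95,z],[-8,95,z],[-18,-95,z],[-20,95,z+14],[-20,95,z+22],[-20,-95,z+14],[-20,-103,z+22]],*f.x)).round(1).tolist())
E
```

```text
bar top ((345.65753173828125, 168.17286682128906), (27.271589279174805, 4.864914894104004), 10.784297943115234) [345.8372093  168.28682171] [332 164  28  10 129]
[[594.4, -201.4, 198.0], [610.4, -205.1, 198.0], [590.7, -292.8, 198.0], [574.8, -288.9, 198.0]] centre [[ 592.5 -247.1  198. ]] centroid [[ 592.6 -248.   196. ]]
bar side [318.65562914 240.93377483] [315 228   8  26 151]
side pred of bar (z190) [[317.08998381 242.14008229]]
mat ((198.0, 185.0), (24.0, 40.0), 90.0) [198.07944389 185.07447865] [ 178  173   41   25 1007]
[[615.2, 329.6, 82.0], [611.3, 187.9, 82.0], [525.1, 188.9, 82.0], [529.0, 329.7, 82.0]] centre [[569.7 258.8  82. ]]
[(86.1, -0.001), (141.8, -1.598), (86.2, 3.129), (140.8, 1.543)]
mat side [287.9389002  170.54175153] pred [[287.31649034 171.05905311]]
rack [ 5.93244182e+02 -2.46830281e+02 -2.09433539e-01] [[-0.1, 0.7], [-0.4, -0.5], [-0.3, -0.5], [0.7, 0.1], [0.0, 0.2]]
178 [[312.5, 221.3], [316.2, 221.6], [307.2, 272.0], [311.9, 217.1], [312.0, 214.8], [306.6, 267.6], [306.4, 267.6]]
188 [[312.6, 218.4], [316.4, 218.7], [307.4, 269.0], [312.1, 214.2], [312.2, 211.7], [306.7, 264.5], [306.6, 264.5]]
198 [[312.8, 215.4], [316.5, 215.7], [307.5, 265.9], [312.2, 211.1], [312.3, 208.7], [306.9, 261.4], [306.7, 261.3]]
208 [[312.9, 212.4], [316.7, 212.7], [307.7, 262.7], [312.3, 208.1], [312.5, 205.6], [307.0, 258.2], [306.8, 258.0]]
218 [[313.1, 209.4], [316.9, 209.6], [307.8, 259.5], [312.5, 205.0], [312.6, 202.5], [307.1, 254.9], [307.0, 254.8]]
228 [[313.2, 206.3], [317.1, 206.6], [308.0, 256.3], [312.6, 201.9], [312.8, 199.4], [307.3, 251.7], [307.1, 251.4]]
```

The side view puts the lip tops about 48 mm above the slot floor, so the expected lift is about 52 mm. I'll turn the tool to the rack's heading and pass over the bay first to refine it with the wrist camera.

```bash
python3 -m inch '[0,0,0.083,0,0,-0.01,-1,0,0,0.083,0,0,-0.01,-1,0,0,0.083,0,0,-0.01,-1,0,0,0.083,0,0,-0.01,-1,0,0,0.083,0,0,-0.01,-1,0,0,0.083,0,0,-0.01,-1,0,0,0.083,0,0,-0.01,-1,0,0,0.083,0,0,-0.01,-1,0,0,0.083,0,0,-0.01,-1,0,0,0.083,0,0,-0.01,-1]'
python3 -m inch '[0,0,0.083,0,0,0,-1,0,0,0.083,0,0,0,-1,0,0,0,-0.0159,0.0483,0,-1,0,0,0,-0.0159,0.0483,0,-1,0,0,0,-0.0159,0.0483,0,-1,0,0,0,-0.0159,0.0483,0,-1,0,0,0,-0.0159,0.0483,0,-1,0,0,0,-0.0159,0.0483,0,-1,0,0,0,-0.0159,0.0483,0,-1,0,0,0,-0.0159,0.0483,0,-1]'
python3 -m inch '[0,0,0,-0.0159,0.0483,0,-1,0,0,0,-0.0159,0.0483,0,-1,0,0,0,-0.0159,0.0483,0,-1,0,0,0,-0.0159,0.0483,0,-1,0,0,0,0,0,0,-1,0,0,0,0,0,0,-1]'
python3 - <<'E'
from h import *; from plant import capture
w=capture("wrist"); cv2.imwrite("pics/w1.png",w["image"][:,:,::-1])
# predicted mat corners
print(proj(w,R([[45,70,82],[45,-70,82],[-45,-70,82],[-45,70,82]],569.7,258.8,-.02)).round(0).tolist(), w["pose"].round(3).tolist())
E
```

```text
time: 1.08
tool_pos: [146.9, 503.9, 318.0]
tcp_rot: [-3.141, 0.0, 1.607]
contact_force: [-0.4, -0.1, -0.1]
grip_width: 91.8
finger_force: 0.0
time: 1.92
tool_pos: [430.0, 339.5, 317.7]
tcp_rot: [-3.142, -0.0, 1.364]
contact_force: [1.0, 0.1, 0.6]
grip_width: 91.7
finger_force: 0.0
time: 2.42
tool_pos: [570.9, 257.6, 316.2]
tcp_rot: [-3.14, 0.001, 1.36]
contact_force: [0.1, -0.1, -0.6]
grip_width: 91.8
finger_force: 0.0
[[310.0, 113.0], [330.0, 236.0], [254.0, 249.0], [227.0, 129.0]] [[0.978, 0.201, 0.055, 585.271], [-0.209, 0.946, 0.248, 324.951], [-0.003, -0.254, 0.967, 461.503], [0.0, 0.0, 0.0, 1.0]]
```

View pics/w1.png

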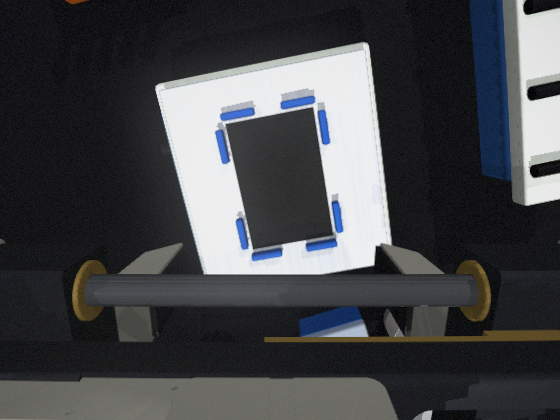

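Mat corners are at about (226,123), (312,107), (333,233) and (252,249), close to the prediction. I'll fit the bay and stop short of the rack to look at the bar.

```bash
python3 - <<'E'
from h import *; from plant import capture
from scipy.optimize import least_squares
w=capture("wrist"); i=w["image"].astype(int); m=np.zeros((420,560),np.uint8); m[100:256,215:340]=(i.max(2)<75)[100:256,215:340]
n,l,st,ce=cv2.connectedComponentsWithStats(m); k=1+st[1:,4].argmax(); print(st[k])
c=max(cv2.findContours((l==k).astype(np.uint8),0,1)[0],key=cv2.contourArea)
q=cv2.approxPolyDP(c,8,True).reshape(-1,2); print(q.tolist()); r=cv2.minAreaRect(c);print(r)
b=back(w,q,82); print(b.round(1).tolist(),b.mean(0),"centroid",back(w,[ce[k]],82))
d=b-np.roll(b,1,0); print([(round(float(np.hypot(*v[:2])),1),round(float((np.arctan2(v[1],v[0])+.78)%1.5708-.78),3)) for v in d])
E
python3 -m inch '[0,0,0,-0.047,0.0122,0,-1,0,0,0,-0.047,0.0122,0,-1,0,0,0,-0.047,0.0122,0,-1,0,0,0,-0.047,0.0122,0,-1,0,0,0,-0.047,0.0122,0,-1,0,0,0,-0.047,0.0122,0,-1,0,0,0,-0.047,0.0122,0,-1,0,0,0,-0.047,0.0122,0,-1,0,0,0,-0.047,0.0122,0,-1,0,0,0,-0.047,0.0122,0,-1]'
python3 -m inch '[0,0,0,-0.047,0.0122,0,-1,0,0,0,0,0,0,-1,0,0,0,0,0,0,-1]'
python3 - <<'E'
from h import *; from plant import capture
w=capture("wrist"); cv2.imwrite("pics/w2.png",w["image"][:,:,::-1])
print("pred bar top corners",proj(w,R([[8,45,198],[8,-45,198],[-8,-45,198],[-8,45,198]],593,-247,-.21)).round(0).tolist())
E
```

```text
[  228   109   106   140 10733]
[[313, 109], [228, 125], [254, 248], [333, 235]]
((282.4657287597656, 179.62196350097656), (128.30291748046875, 87.851806640625), 79.11447143554688)
[[619.0, 332.3, 82.0], [526.6, 334.9, 82.0], [522.2, 192.4, 82.0], [615.9, 189.1, 82.0]] [570.92110658 262.16318149  82.        ] centroid [[571.39913593 266.38199747  82.        ]]
[(143.2, -0.022), (92.4, -0.029), (142.7, -0.031), (93.7, -0.035)]
time: 3.35
tool_pos: [587.1, -128.7, 318.6]
tcp_rot: [3.14, -0.0, 1.366]
contact_force: [0.2, -0.3, 0.0]
grip_width: 91.6
finger_force: 0.0
time: 3.6
tool_pos: [589.0, -168.0, 317.8]
tcp_rot: [-3.142, -0.0, 1.362]
contact_force: [0.5, 1.2, 0.1]
grip_width: 91.9
finger_force: 0.0
pred bar top corners [[316.0, 248.0], [313.0, 344.0], [295.0, 344.0], [297.0, 248.0]]
```

View pics/w2.png

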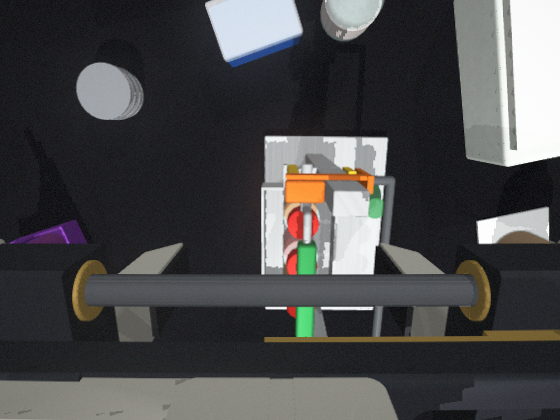

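The bar shows at columns 298–316 with its top end at row 243. Its x matches the prediction, and y is about +3 mm. That is the same offset the bay fit showed, so the displacement between them holds. I'll align, descend and grip.

```bash
python3 -m inch '[0,0,0,-0.0314,0.0083,0,0,0,0,0,-0.0314,0.0083,0,0,0,0,0,-0.0314,0.0083,0,0,0,0,0,0,0,0,0,0,0,0,0,0,0.03,0,0,0,0,0,0,0.03,0,0,0,0,0,0,0.03,0,0,0,0,0,0,0.03,0,0,0,0,0,0,0,0]'
python3 -m inch '[0,0,0,0,0,0.02,0,0,0,0,0,0,0.02,0,0,0,0,0,0,0.01,0,0,0,0,0,0,0,0,0,0,0,0,0,0,0]'
```

```text
time: 4.4
tool_pos: [591.8, -241.4, 217.0]
tcp_rot: [-3.133, -0.003, 1.367]
contact_force: [-0.1, -0.6, -0.5]
grip_width: 46.0
finger_force: 0.0
time: 4.82
tool_pos: [594.0, -244.5, 182.8]
tcp_rot: [3.141, 0.0, 1.365]
contact_force: [0.0, 0.6, 1.1]
grip_width: 46.0
finger_force: 0.0
```

```bash
python3 -m inch '[0,0,0,0,0,0,0.5,0,0,0,0,0,0,0.7,0,0,0,0,0,0,1,0,0,0,0,0,0,1,0,0,0,0,0,0,1,0,0,0,0,0,0,1,0,0,0,0,0,0,1,0,0,0,0,0,0,1]'
python3 -m inch '[0,0,0,0,0,0,1,0,0,0,0,0,0,1,0,0,0,0,0,0,1]'
```

```text
time: 5.48
tool_pos: [593.7, -245.5, 182.1]
tcp_rot: [3.141, 0.0, 1.364]
contact_force: [0.6, 0.0, 2.1]
grip_width: 15.6
finger_force: 30.0
time: 5.73
tool_pos: [593.7, -245.5, 182.1]
tcp_rot: [3.141, 0.0, 1.364]
contact_force: [1.5, 0.1, 3.4]
grip_width: 15.1
finger_force: 30.0
```

```bash
python3 -m inch '[0,0,0,0,0,-0.005,1,0,0,0,0,0,-0.005,1,0,0,0,0,0,0,1,0,0,0,0,0,0,1]'; python3 -m inch '[0,0,0,0,0,-0.005,1,0,0,0,0,0,-0.005,1,0,0,0,0,0,-0.005,1,0,0,0,0,0,-0.005,1,0,0,0,0,0,-0.005,1,0,0,0,0,0,-0.005,1,0,0,0,0,0,0,1,0,0,0,0,0,0,1,0,0,0,0,0,0,1]'
```

```text
time: 6.07
tool_pos: [593.1, -245.1, 189.1]
tcp_rot: [-3.14, -0.001, 1.364]
contact_force: [-0.3, 0.4, -6.7]
grip_width: 16.0
finger_force: 30.0
time: 6.82
tool_pos: [593.3, -245.3, 213.5]
tcp_rot: [-3.141, -0.0, 1.364]
contact_force: [-0.7, -0.7, -5.4]
grip_width: 15.8
finger_force: 30.0
```

```bash
f(){ egrep 'tool_pos|force: \['; }
for k in 1 2; do python3 -m inch '[0,0,0,0,0,-0.004,1,0,0,0,0,0,0,1,0,0,0,0,0,0,1]'|f;  python3 -m inch '[0,0,0,0,0,0,1]'|f; done
```

```text
tool_pos: [593.6, -245.4, 217.1]
contact_force: [0.2, -0.4, -5.9]
tool_pos: [593.5, -245.3, 216.9]
contact_force: [-0.3, -0.3, -5.6]
tool_pos: [593.6, -245.4, 220.4]
contact_force: [-0.0, -0.7, -5.6]
tool_pos: [593.5, -245.3, 220.1]
contact_force: [-0.5, -0.5, -4.4]
```

```bash
f(){ egrep 'tool_pos|force: \['; }
python3 -m inch '[0,0,0,0,0,-0.002,1,0,0,0,0,0,-0.002,1,0,0,0,0,0,0,1,0,0,0,0,0,0,1]'|f;  python3 -m inch '[0,0,0,0,0,0,1]'|f
```

```text
tool_pos: [593.6, -245.4, 223.5]
contact_force: [-0.2, 0.1, -5.2]
tool_pos: [593.5, -245.3, 223.3]
contact_force: [0.8, 0.1, -5.6]
```

```bash
f(){ egrep 'tool_pos|force: \['; }
python3 -m inch '[0,0,0,0,0,-0.002,1,0,0,0,0,0,0,1,0,0,0,0,0,0,1]'|f;  python3 -m inch '[0,0,0,0,0,0,1]'|f
```

```text
tool_pos: [593.5, -245.4, 225.0]
contact_force: [0.8, -0.7, -5.1]
tool_pos: [593.5, -245.3, 224.9]
contact_force: [-0.2, 0.1, -6.0]
```

```bash
f(){ egrep 'tool_pos|force: \['; }
python3 -m inch '[0,0,0,0,0,-0.002,1,0,0,0,0,0,0,1,0,0,0,0,0,0,1]'|f;  python3 -m inch '[0,0,0,0,0,0,1]'|f
```

```text
tool_pos: [593.6, -245.4, 226.7]
contact_force: [0.2, -0.4, -4.5]
tool_pos: [593.5, -245.4, 226.5]
contact_force: [0.9, -1.2, -6.2]
```

```bash
f(){ egrep 'tool_pos|force: \['; }
python3 -m inch '[0,0,0,0,0,-0.0015,1,0,0,0,0,0,0,1,0,0,0,0,0,0,1]'|f;  python3 -m inch '[0,0,0,0,0,0,1]'|f
```

```text
tool_pos: [593.5, -245.4, 227.8]
contact_force: [0.5, -0.1, -5.3]
tool_pos: [593.5, -245.4, 227.7]
contact_force: [0.1, -0.1, -5.3]
```

```bash
f(){ egrep 'tool_pos|force: \['; }
python3 -m inch '[0,0,0,0,0,-0.0015,1,0,0,0,0,0,0,1,0,0,0,0,0,0,1]'|f;  python3 -m inch '[0,0,0,0,0,0,1]'|f
```

```text
tool_pos: [593.5, -245.3, 229.0]
contact_force: [0.6, -0.1, -5.1]
tool_pos: [593.5, -245.3, 228.9]
contact_force: [0.4, -0.8, -5.7]
```

```bash
f(){ egrep 'tool_pos|force: \['; }
python3 -m inch '[0,0,0,0,0,-0.0015,1,0,0,0,0,0,0,1,0,0,0,0,0,0,1]'|f;  python3 -m inch '[0,0,0,0,0,0,1]'|f
```

```text
tool_pos: [593.5, -245.4, 230.2]
contact_force: [-0.4, 0.0, -6.2]
tool_pos: [593.5, -245.3, 230.1]
contact_force: [0.0, -0.4, -4.8]
```

Lift is 48 mm and nothing has been touched yet.

```bash
f(){ egrep 'tool_pos|force: \['; }
python3 -m inch '[0,0,0,0,0,-0.0015,1,0,0,0,0,0,0,1,0,0,0,0,0,0,1]'|f;  python3 -m inch '[0,0,0,0,0,0,1]'|f
```

```text
tool_pos: [593.5, -245.4, 231.4]
contact_force: [-0.9, 0.0, -6.2]
tool_pos: [593.5, -245.3, 231.3]
contact_force: [0.2, 0.8, -4.8]
```

```bash
f(){ egrep 'tool_pos|force: \['; }
python3 -m inch '[0,0,0,0,0,-0.0015,1,0,0,0,0,0,0,1,0,0,0,0,0,0,1]'|f;  python3 -m inch '[0,0,0,0,0,0,1]'|f
```

```text
tool_pos: [593.5, -245.4, 232.6]
contact_force: [0.6, 0.3, -5.0]
tool_pos: [593.5, -245.4, 232.5]
contact_force: [0.8, -0.4, -5.8]
```

```bash
f(){ egrep 'tool_pos|force: \['; }
python3 -m inch '[0,0,0,0,0,-0.0015,1,0,0,0,0,0,0,1,0,0,0,0,0,0,1]'|f;  python3 -m inch '[0,0,0,0,0,0,1]'|f
```

```text
tool_pos: [593.5, -245.4, 233.8]
contact_force: [-0.7, 0.6, -6.3]
tool_pos: [593.5, -245.4, 233.7]
contact_force: [0.9, 0.6, -5.5]
```

```bash
f(){ egrep 'tool_pos|force: \['; }
python3 -m inch '[0,0,0,0,0,-0.0015,1,0,0,0,0,0,0,1,0,0,0,0,0,0,1]'|f;  python3 -m inch '[0,0,0,0,0,0,1]'|f
```

```text
tool_pos: [593.4, -245.3, 234.4]
contact_force: [-0.0, 0.1, -7.9]
tool_pos: [593.4, -245.3, 234.5]
contact_force: [0.8, -0.7, -8.6]
```

The keeper was felt at a lift of about 52.4 mm (force −8.3 N against −5.5 N), matching the vision estimate. I'll back off 1.6 mm, then draw out along tool −y and check the force.

```bash
f(){ egrep 'tool_pos|force: \['; }
python3 -m inch '[0,0,0,0,0,0.002,1,0,0,0,0,0,0,1,0,0,0,0,-0.003,0,1,0,0,0,0,-0.004,0,1,0,0,0,0,0,0,1]'|f;  python3 -m inch '[0,0,0,0,0,0,1]'|f
```

```text
tool_pos: [587.4, -244.1, 233.6]
contact_force: [0.6, 0.7, -5.0]
tool_pos: [587.8, -244.2, 233.7]
contact_force: [0.4, 0.5, -5.6]
```

```bash
f(){ egrep 'tool_pos|force: \['; }
python3 -m inch '[0,0,0,0,-0.004,0,1,0,0,0,0,-0.004,0,1,0,0,0,0,0,0,1]'|f;  python3 -m inch '[0,0,0,0,0,0,1]'|f
```

```text
tool_pos: [581.1, -242.7, 233.4]
contact_force: [0.6, -0.8, -5.1]
tool_pos: [581.6, -242.8, 233.4]
contact_force: [-0.5, -0.5, -5.9]
```

```bash
f(){ egrep 'time|tool_pos|force: \['; }
python3 -m inch '[0,0,0,0,-0.006,0,1,0,0,0,0,-0.006,0,1,0,0,0,0,-0.006,0,1,0,0,0,0,0,0,1]'|f;  python3 -m inch '[0,0,0,0,-0.012,0,1,0,0,0,0,-0.015,0,1,0,0,0,0,-0.015,0,1,0,0,0,0,-0.01,0,1,0,0,0,0,0,0,1,0,0,0,0,0,0,1,0,0,0,0,0,0,1]'|f
```

```text
time: 12.07
tool_pos: [566.6, -239.6, 233.4]
contact_force: [0.9, -0.2, -5.3]
time: 12.65
tool_pos: [527.5, -231.6, 233.5]
contact_force: [0.4, -0.1, -5.3]
```

The carrier is free, 67 mm out with no contact force. I'll lift it and traverse moderately towards the bay, keeping x low until clear of the rack.

```bash
f(){ egrep 'time|tool_pos|rot|force: \['; }
python3 -m inch '[0,0,0,0,0,-0.008,1,0,0,0,0,0,-0.016,1,0,0,0,0,0,-0.02,1,0,0,0,0,0,-0.02,1,0,0,0,0,0,-0.012,1,0,0,0,0.006,-0.001,0,1,0,0,0,0.012,-0.0025,0,1,0,0,0,0.018,-0.004,0,1,0,0,0,0.024,-0.005,0,1,0,0,0,0.024,-0.005,0,1]'|f
python3 -m inch '[0,0,0,0.028,-0.006,0,1,0,0,0,0.028,-0.006,0,1,0,0,0,0.028,-0.006,0,1,0,0,0,0.028,-0.006,0,1,0,0,0,0.028,-0.006,0,1,0,0,0,0.028,-0.006,0,1,0,0,0,0.028,-0.006,0,1,0,0,0,0.028,-0.006,0,1,0,0,0,0.028,-0.006,0,1,0,0,0,0.028,-0.006,0,1]'|f
python3 -m inch '[0,0,-0.02,0.028,0,0,1,0,0,-0.02,0.028,0,0,1,0,0,-0.02,0.028,0,0,1,0,0,-0.02,0.024,0,0,1,0,0,-0.02,0.02,0,0,1,0,0,-0.019,0.014,0,0,1,0,0,0,0.008,0,0,1,0,0,0,0,0,0,1,0,0,0,0,0,0,1,0,0,0,0,0,0,1]'|f
```

```text
time: 13.48
tool_pos: [526.4, -160.6, 292.7]
tcp_rot: [-3.139, -0.001, 1.364]
contact_force: [0.7, -0.1, -5.7]
time: 14.32
tool_pos: [524.7, 68.9, 293.0]
tcp_rot: [-3.139, -0.0, 1.365]
contact_force: [0.7, -0.5, -5.3]
time: 15.15
tool_pos: [542.2, 184.3, 294.0]
tcp_rot: [-3.141, 0.001, 1.541]
contact_force: [0.3, -0.1, -4.5]
```

```bash
f(){ egrep 'time|tool_pos|rot|force: \['; }
python3 -m inch '[0,0,0,0.012,0.004,0,1,0,0,0,0.018,0.006,0,1,0,0,0,0.018,0.006,0,1,0,0,0,0.018,0.006,0,1,0,0,0,0.018,0.006,0,1,0,0,0,0.0121,0.0047,0,1,0,0,0,0,0,0,1,0,0,0,0,0,0,1,0,0,0,0,0,0,1]'|f
python3 - <<'E'
from h import *; from plant import capture,get_obs
print(get_obs()["tool_pos"])
s=capture("side");t=capture("top")
cv2.imwrite("pics/v.png",np.hstack([cv2.resize(s["image"][90:220,230:350],None,fx=3.2,fy=3.2,interpolation=2),cv2.resize(t["image"][130:260,130:250],None,fx=3.2,fy=3.2,interpolation=2)])[:,:,::-1])
E
```

```text
time: 15.9
tool_pos: [570.6, 260.5, 294.0]
tcp_rot: [-3.141, 0.001, 1.542]
contact_force: [-0.2, -0.2, -5.8]
[570.6408073  260.46427288 293.97329974]
```

View pics/v.png

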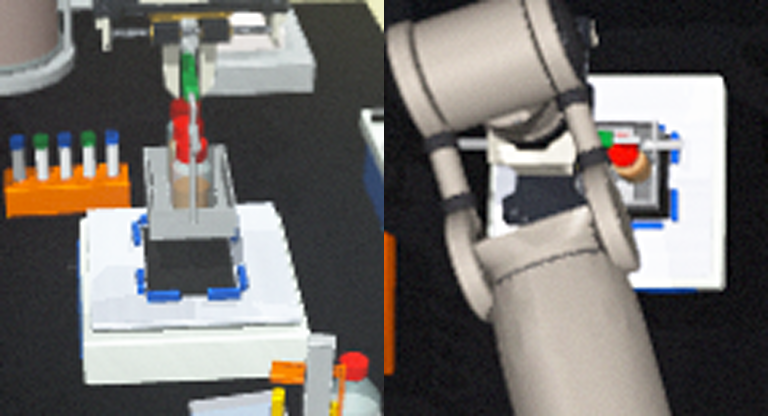

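The carrier hangs upright over the bay. Its right peg tip in the top view is at about (223.4,175), so I'll check that against the prediction.

Run:
```python
from h import *; from plant import capture
t=capture("top");s=capture("side")
print("peg tip obs 223.4,175 pred",proj(t,R([[0,-108,277],[0,108,277]],570.6,260.4,-.028)))
print("side tray near-face bottom corners; obs",(230+150/3.2,90+236/3.2),(230+233/3.2,90+240/3.2),"pred",proj(s,R([[-45,-70,152],[45,-70,152]],570.6,260.4,-.028)))
print("side bay fence near mat corners obs",(230+152/3.2,90+291/3.2),(230+240/3.2,90+291/3.2),"pred",proj(s,R([[-45,-70,82],[45,-70,82]],570.6,260.4,-.028)))
```

```text
peg tip obs 223.4,175 pred [[222.05039733 174.32595724]
 [152.27651913 174.27338385]]
side tray near-face bottom corners; obs (276.875, 163.75) (302.8125, 165.0) pred [[275.61062911 164.59527035]
 [302.62843193 163.61359096]]
side bay fence near mat corners obs (277.5, 180.9375) (305.0, 180.9375) pred [[275.85777397 182.18838636]
 [302.13826967 181.18890287]]
```

The hints suggest the carrier sits about 2 mm low in x and y. I'll lower it to about 15 mm over the fences and look closely.

```bash
python3 -m inch '[0,0,0,0,0,0.01,1,0,0,0,0,0,0.02,1,0,0,0,0,0,0.015,1,0,0,0,0,0,0.008,1,0,0,0,0,0,0,1,0,0,0,0,0,0,1]'|egrep 'pos|force: \['
python3 - <<'E'
from h import *; from plant import capture
s=capture("side");t=capture("top")
def g(im,x0,y0,x1,y1,k,st):
    c=cv2.resize(im[y0:y1,x0:x1],None,fx=k,fy=k,interpolation=2)[:,:,::-1].copy()
    for x in range(-(-x0//st)*st,x1,st): cv2.line(c,((x-x0)*k,0),((x-x0)*k,6),(0,0,255),1);cv2.putText(c,str(x),((x-x0)*k,16),0,.35,(0,0,255))
    for y in range(-(-y0//st)*st,y1,st): cv2.line(c,(0,(y-y0)*k),(6,(y-y0)*k),(0,0,255),1);cv2.putText(c,str(y),(8,(y-y0)*k+4),0,.35,(0,0,255))
    return c
cv2.imwrite("pics/v2.png",np.hstack([g(s["image"],258,130,318,202,8,5),g(t["image"],194,160,232,232,8,5)]))
P=lambda c,*a:proj(c,R(*a)).round(1).tolist()
a=(570.6,260.4,-.028)
print("side tray bottom near",P(s,[[-45,-70,110],[45,-70,110]],*a),"mat near",P(s,[[-45,-70,82],[45,-70,82]],*a),"near fence tops (outer)",P(s,[[-51,-84,94],[51,-84,94]],*a))
print("top: tray right rim",P(t,[[45,-70,144],[-45,-70,144]],*a),"mat right",P(t,[[45,-70,82],[-45,-70,82]],*a),"peg",P(t,[[0,-108,235]],*a),"bar end",P(t,[[8,-45,268],[-8,-45,268]],*a))
E
```

```text
tool_pos: [570.7, 261.1, 251.6]
contact_force: [-0.4, 0.4, -5.0]
side tray bottom near [[275.8, 175.3], [302.3, 174.3]] mat near [[275.9, 182.2], [302.1, 181.2]] near fence tops (outer) [[274.3, 181.6], [304.4, 180.4]]
top: tray right rim [[215.4, 168.8], [215.0, 194.9]] mat right [[217.6, 172.4], [217.2, 197.4]] peg [[223.5, 176.8]] bar end [[202.2, 172.3], [202.1, 177.4]]
```

View pics/v2.png

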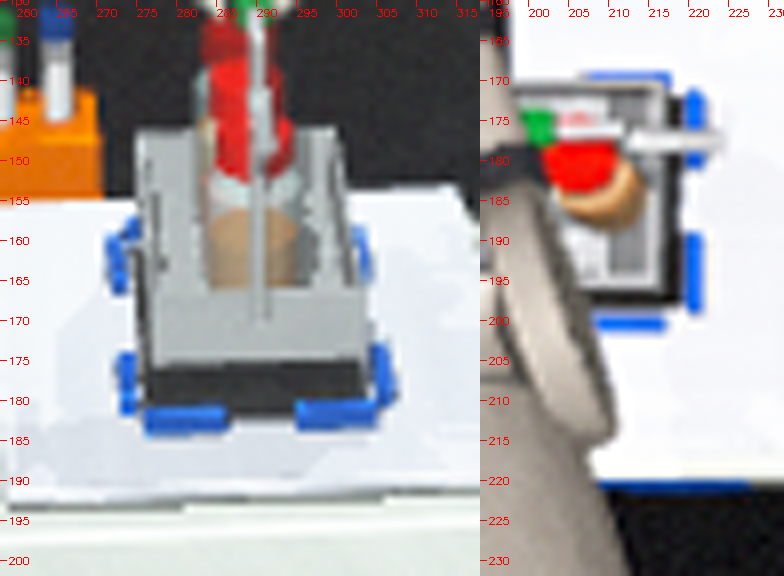

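Tray and bay residuals agree within about 1.5 mm in both views, so it is aligned. I'll lower it and feel for the mat.

```bash
f(){ egrep 'tool_pos|force: \['; }
python3 -m inch '[0,0,0,0,0,0.006,1,0,0,0,0,0,0.008,1,0,0,0,0,0,0.008,1,0,0,0,0,0,0.004,1,0,0,0,0,0,0.002,1,0,0,0,0,0,0,1,0,0,0,0,0,0,1]'|f;  python3 -m inch '[0,0,0,0,0,0,1]'|f
```

```text
tool_pos: [570.8, 261.2, 229.3]
contact_force: [-0.5, 0.4, -5.3]
tool_pos: [570.9, 261.2, 229.6]
contact_force: [-0.3, -0.3, -5.6]
```

```bash
f(){ egrep 'tool_pos|force: \['; }
python3 -m inch '[0,0,0,0,0,0.0025,1,0,0,0,0,0,0.0025,1,0,0,0,0,0,0,1,0,0,0,0,0,0,1]'|f;  python3 -m inch '[0,0,0,0,0,0,1]'|f
```

```text
tool_pos: [570.6, 261.1, 225.1]
contact_force: [-0.1, -0.4, -5.5]
tool_pos: [570.7, 261.2, 225.3]
contact_force: [0.2, 0.3, -5.5]
```

```bash
f(){ egrep 'tool_pos|force: \['; }
python3 -m inch '[0,0,0,0,0,0.002,1,0,0,0,0,0,0,1,0,0,0,0,0,0,1]'|f;  python3 -m inch '[0,0,0,0,0,0,1]'|f
```

```text
tool_pos: [570.9, 261.3, 224.0]
contact_force: [-0.7, 1.1, -4.5]
tool_pos: [570.9, 261.3, 224.0]
contact_force: [-0.1, -0.0, -4.4]
```

```bash
f(){ egrep 'tool_pos|force: \['; }
python3 -m inch '[0,0,0,0,0,0.0015,1,0,0,0,0,0,0,1,0,0,0,0,0,0,1]'|f;  python3 -m inch '[0,0,0,0,0,0,1]'|f
```

```text
tool_pos: [571.0, 261.3, 223.0]
contact_force: [0.8, 0.0, -1.6]
tool_pos: [571.0, 261.3, 223.0]
contact_force: [1.7, 0.5, -1.4]
```

```bash
f(){ egrep 'tool_pos|force: \['; }
python3 -m inch '[0,0,0,0,0,0.001,1,0,0,0,0,0,0,1,0,0,0,0,0,0,1]'|f;  python3 -m inch '[0,0,0,0,0,0,1]'|f
```

```text
tool_pos: [571.0, 261.3, 222.2]
contact_force: [1.6, 1.2, 0.7]
tool_pos: [571.0, 261.3, 222.2]
contact_force: [0.7, 1.5, 1.0]
```

The tray is seated: contact came at TCP z ≈ 224, as expected for the mat. I'll release and rise straight up.

```bash
python3 -m inch '[0,0,0,0,0,0,0.5,0,0,0,0,0,0,0.2,0,0,0,0,0,0,0,0,0,0,0,0,0,0,0,0,0,0,0,0,0,0,0,0,0,0,0,0]'
python3 -m inch '[0,0,0,0,0,-0.004,0,0,0,0,0,0,-0.01,0,0,0,0,0,0,-0.02,0,0,0,0,0,0,-0.03,0,0,0,0,0,0,-0.03,0,0,0,0,0,0,-0.03,0,0,0,0,0,0,0,0,0,0,0,0,0,0,0]'
python3 - <<'E'
from h import *; from plant import capture
s=capture("side");t=capture("top")
cv2.imwrite("pics/v3.png",np.hstack([cv2.resize(s["image"][110:210,240:330],None,fx=4,fy=4,interpolation=2),cv2.resize(t["image"][140:240,150:240],None,fx=4,fy=4,interpolation=2)])[:,:,::-1])
E
```

```text
time: 19.28
tool_pos: [570.6, 261.1, 221.6]
tcp_rot: [-3.141, 0.0, 1.542]
contact_force: [0.4, 0.4, 0.4]
grip_width: 45.6
finger_force: 0.0
time: 19.95
tool_pos: [571.2, 261.4, 323.2]
tcp_rot: [3.138, -0.001, 1.542]
contact_force: [0.6, -0.1, -1.1]
grip_width: 46.1
finger_force: 0.0
```

View pics/v3.png

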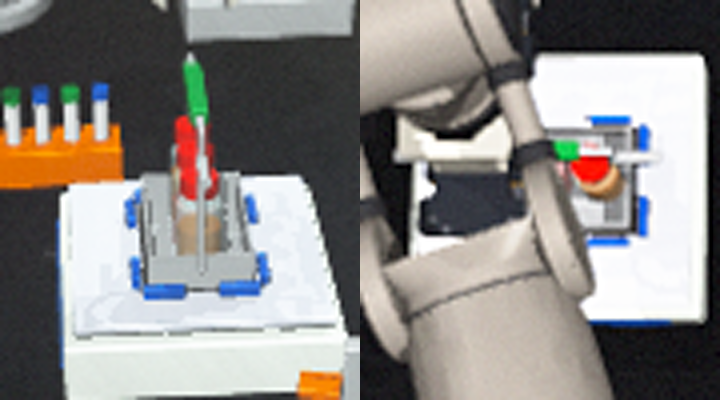

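The carrier stands upright and released, with its tray inside all the fences: near edge at (145–255,285) in the side crop, right edge at (635,180) in the top crop. I'm handing it in.

```bash
python3 -c "from plant import close_job; print(close_job())"
```

```text
the job is handed in; nothing more can be done
None
```

The carrier came off the hooks, was set down gently, and stands upright and released inside the fenced bay; the job is handed in at about 20 s, but no verdict was returned.

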